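# Mesh a splined key through a backing plate and hold it home

### The job

Set the flanged backing plate into the round recess of the drive block and press it down firmly so that it sits level all round; then take the splined key from its stand, lower it through the plate's collar, turn it until its splines mesh with the socket and push it fully home against the spring, until its shoulder meets the collar. Finish while still gripping the key and holding it pressed home: do not let go. Leave the tape measure, the oil can and the tin where they are.

Things in the scene. Friction and masses are not known exactly. Their poses are not given: they have to be found in the camera images.
- drive_block: Drive block, fixed to the table, turned up to 0.5 rad: blue square block 132x132 mm, 50 mm high, bright metal top with a round recess 114 mm across and 6 mm deep (rim chamfered 3 mm). Origin at the centre of its underside, z up; recess floor at z = 44 mm, with the splined socket in its middle.
- socket (a point): Centre of the socket's mouth, 44 mm above the block's origin, axes as the block's. Upright bore 38.8 mm with six dark internal teeth, 5.6 mm wide, tips on a 26.4 mm circle, from the mouth 20 mm down. The gaps between teeth lie at 0, 60, 120... degrees from its x axis; about 5 degrees of play either way. The key meshes when its splines point into the gaps.
- backing_plate: Loose backing plate, 0.25 kg, flat on the table at first: red round flange 110 mm across, 8 mm thick, with an upright aluminium tube collar, 58 mm outside, 42 mm bore, up to z = 38 mm; grip it across the collar. Origin at the centre of the flat underside, z up. Seated, its origin is on the block's axis, 44 mm above the block's origin.
- key_stand: Fixed wooden tube that holds the key upright at first: 68 mm across, 75 mm high, 43 mm bore, on a thin 90 mm square foot. Origin at the centre of its underside.
- splined_key: Loose splined key, 0.2 kg, 126 mm long. Origin at the centre of its lower tip, z up along it. Tapered round pilot up to z = 14 mm (24 mm thick); six splines, 6 mm wide, 36 mm across, z = 14 to 36 mm, at 0, 60, 120... degrees from its x axis; 24 mm stem to 72 mm. In the stand: upright, any yaw, tip 3 mm above the table. Tip above the block's origin: splines resting on teeth 30 mm, fully home 10 mm.
- key_grip (a point): Middle of the key's yellow flat grip, 103 mm above the key's tip, axes as the key's. The grip is 46 mm along x, 24 mm thick along y (grip it across y) and 46 mm high (80 to 126 mm above the tip). Below it is the dark round shoulder, 56 mm across, 72 to 80 mm above the tip, which rests on the stand at first and on the plate's collar when home.
- plunger (a joint): Spring plunger at the bottom of the socket, m pressed down: 0 free (its top 18 mm above the block's underside), 0.008 fully pressed, which is where the key's tip stands when home. It pushes back with 5 N at first and 9 N at the end, so the key rises again if not held down.
- tape: Yellow tape measure lying on the table, 66x76x34 mm; bystander, leave alone. Origin at the centre of its underside.
- oiler: Red oil can with a thin spout, 70 mm across, 150 mm high; bystander, leave alone. Origin at the centre of its underside.
- tin: Open grey round tin, 60 mm across, 45 mm high; bystander, leave alone. Origin at the centre of its underside.
Not all that is in view belongs to the job. Of the things that look like the splined_key, take the one that is farthest from the robot's base at the start.

How it is judged:
On the way, in this order (a step that is already met when the one before it is completed fails the run):
1. the backing plate lies level in the recess (within 2 mm of its seat, 4 mm of the centre) and is pressed onto the block with more than 6 N (z of backing_plate in the frame of drive_block below 0.0462 m and horizontal distance between backing_plate and drive_block below 0.004 m and angle between backing_plate's own z axis and vertical below 0.035 rad and contact force between backing_plate and drive_block above 6 N), for 0.2 s.
2. the key's splines are meshed with the socket, at least 6 mm deep, with the plate still seated (z of splined_key in the frame of drive_block below 0.024 m and horizontal distance between each of splined_key, backing_plate and drive_block below 0.004 m and angle between splined_key's own z axis and vertical below 0.07 rad and z of backing_plate in the frame of drive_block below 0.0462 m and angle between backing_plate's own z axis and vertical below 0.035 rad), for 0.1 s.
At the end, for the whole second after the job is handed in: Fingers hold the key (over 2 N), upright within 0.05 rad, within 4 mm of the block's axis, tip under 12.2 mm above the block's origin, plunger pressed over 6 mm; plate in the recess within 2.2 mm of its seat height, 4 mm of centre, 0.035 rad of level (value of joint plunger above 0.006 m and z of splined_key in the frame of drive_block below 0.0122 m and horizontal distance between each of splined_key, backing_plate and drive_block below 0.004 m and angle between splined_key's own z axis and vertical below 0.05 rad and contact force between the fingers and splined_key above 2 N and z of backing_plate in the frame of drive_block below 0.0462 m and angle between backing_plate's own z axis and vertical below 0.035 rad); the arm keeps its last pose, push and grip.
It fails at once if the tape measure is moved by more than 30 mm (distance of tape from where it was at the start of the episode above 0.03 m).
It fails at once if the oil can is moved by more than 30 mm (distance of oiler from where it was at the start of the episode above 0.03 m).
It fails at once if the tin is moved by more than 30 mm (distance of tin from where it was at the start of the episode above 0.03 m).
It also fails if it takes over 48 s, if anything falls off the work surface, if the arm or the gripper's body presses on something with over 40 N, if the wrist force passes 120 N, or if a joint passes its speed limit or range.

### The arm

A 6-joint arm with a two-finger parallel gripper is mounted at the origin on a cart in front of the work surface, level with it; the furniture and walls round the work are solid. World frame = base frame: x ahead of the robot, y to its left, z up, the work surface at z = 0. Lengths are in m, angles in rad, forces in N, time in s.
With the tool pointing down it reaches from about 0.35 to 0.975 m from the base axis. Payload 4.9 kg.
Tool frame: the origin (TCP) lies at the very end of the fingers, on their centre line; the grasp point (between the pads) lies 19 mm behind it (ctrl.grip_point_offset is the distance from the TCP to the grasp point, in m); z points along the fingers, y is the line along which they close (so a half turn about z gives the same grasp; the last joint's range is limited). The gripper opens to 85 mm and grips with 20 to 120 N. Pads are 22 mm wide; open, the fingers measure 114 mm over their backs; the gripper's body (76 mm by 85 mm) begins 54 mm behind the grasp point. The pads swing forward as they close: fully open they stand 13 mm farther back than shut.
Start: joints at [-1.377, 0.053, 1.613, -0, 1.476, -0.119], TCP at [0.192, -0.595, 0.231] pointing down, gripper open.
Joint ranges: [-3.01, 3.01], [-1.01, 2.22], [0.06, 2.58], [-1.02, 4.17], [0.09, 2.62], [-3.14, 3.14]. Speed limits (rad/s): [2.57, 2.57, 3.14, 3.14, 3.14, 3.14].

### API

Orientations are given as a rotation vector (axis times angle).
In Python, from station import ctrl gives the robot as it stands.
- The arm moves only by the tool send_rows, never from a script. Its argument "rows" is a list of rows, each a list of 3 entries, a list of its own where there are three numbers: the finger opening in cm, from 0 to 8.54, then the shift along the tool's x, y, z in cm, then the turn about the tool's z in degrees. A call has 1 to 10 rows; each row shifts and turns the commanded pose from where the row before left it, along the tool's axes as they then stand; what a row does not reach is not made up. A row lasts 1/8 s, in which the tool goes at most 62.5 mm and 10.7 degrees, less where a joint would pass 70% of its speed; a pose out of reach is approached as far as the arm can. A call with a gripper value outside its range is refused whole. The fingers move at their own pace and stop on an object; "newtons" is the grip in N (left out, the last holds). Time passes only in rows, so rows that do not move let the fingers close. It gives the time, the measured TCP pose, the force, the opening and the grip force at its end, in the units of the state.
- ctrl.get_obs(): the state, without advancing time (a new reading comes with each control period).
- ctrl.get_image(name): name is "scene" or "top" or "wrist"; returns a dict with "frame" (384x512x3 uint8, red, green, blue), "range_z" (384x512 float32, m along the optical axis (not along the pixel's ray), 0 where there is no reading), "fx", "fy", "cx", "cy" (pixels), "cam_to_world" (4x4, takes a point from camera to world coordinates). Camera axes: x right, y down, z forward; pixel columns grow to the right and rows downward; lengths in m; the calibration is good to about 2 mm. A picture is of the moment at which its call begins.
- ctrl.finish_job(): hands the job in; it is judged then, once.
The state is a dict: "t": time; "q": joint angles; "dq": joint speeds; "effort": joint torques, N m; "tool_pos": TCP position; "tool_rot": TCP orientation; "contact_force": force on the tool from outside, world axes, zero at the start; "wrist_torque": the same for the moment, N m; "opening": finger opening in m; "grip_force": force on a finger pad.
Only numpy, scipy, OpenCV 4.12 (cv2) and the standard library are available. Lean on these libraries where they do the work, as an engineer would, in place of code of your own. Each camera call takes 0.05 s, during which the arm holds its last target. There are 200 camera calls.

## Working session

There is one attempt and no reset: what is moved stays moved. The work goes in short steps, Python scripts to look and compute and a tool call to move; the robot and the scene stay as the last step left them, time stands still between calls to the robot, and variables do not carry over. Pictures are saved under pics/ and viewed, at most 10 in all, crops included, and the job is handed in when it is done.

Besides the shell and the picture viewer there is one more tool, called after "Emit:" in YAML: its name, and indented under it one key for each argument. send_rows: Moves the arm, as the interface text tells. Its arguments: {"type":"object","properties":{"rows":{"type":"array","items":{"type":"array"}},"newtons":{"type":"number"}},"required":["rows"]}

```bash
mkdir -p pics; cat > h.py <<'E'
import numpy as np, cv2
from station import ctrl
def save(n,f): cv2.imwrite('pics/'+n+'.png',cv2.cvtColor(f,cv2.COLOR_RGB2BGR))
def world(im):
    z=im['range_z'];h,w=z.shape
    u,v=np.meshgrid(np.arange(w),np.arange(h))
    P=np.stack([(u-im['cx'])/im['fx']*z,(v-im['cy'])/im['fy']*z,z,np.ones_like(z)],-1)
    return (P@np.array(im['cam_to_world']).T)[...,:3]
E
python3 - <<'E'
from h import *
a=ctrl.get_image('top');b=ctrl.get_image('scene')
np.savez('t0.npz',**a);np.savez('s0.npz',**b)
save('t0',cv2.resize(a['frame'],(800,600)));save('s0',cv2.resize(b['frame'],(800,600)))
print(a['cam_to_world'],a['fx'],b['cam_to_world']); print(ctrl.get_obs())
E
```

```text
[[-0.02273415 -0.98792326  0.15326708  0.41743915]
 [-0.99952791  0.01929142 -0.02391238  0.01833408]
 [ 0.02066685 -0.15373835 -0.98789544  1.24599221]
 [ 0.          0.          0.          1.        ]] 480.6676616027893 [[-0.85791012 -0.19351303  0.47596526  0.06540477]
 [-0.51327617  0.3645976  -0.77692738  0.88648487]
 [-0.02319022 -0.91083549 -0.4121176   0.55142757]
 [ 0.          0.          0.          1.        ]]
{'t': 0.1, 'q': array([-1.37697987e+00,  5.32961105e-02,  1.61417051e+00,  2.57985069e-05,
        1.47600982e+00, -1.19025646e-01]), 'dq': array([ 2.95225114e-05, -1.53664804e-03, -4.31777095e-03, -1.15341482e-03,
       -1.86287262e-03, -1.77874000e-04]), 'effort': array([ 6.74830244e-04, -3.94902706e+01, -3.71362174e+01,  9.58976898e-08,
        3.91581387e-03,  9.20476026e-06]), 'tool_pos': array([ 0.19223373, -0.59410221,  0.23017444]), 'tool_rot': array([-3.10137759e+00, -4.89112498e-01,  7.02763815e-05]), 'contact_force': array([-1.1322579 , -0.42261863,  0.65479581]), 'wrist_torque': array([-0.05941567,  0.05374835,  0.00721079]), 'grip_force': 0.0, 'opening': 0.08571475089141507}
```

View pics/t0.png

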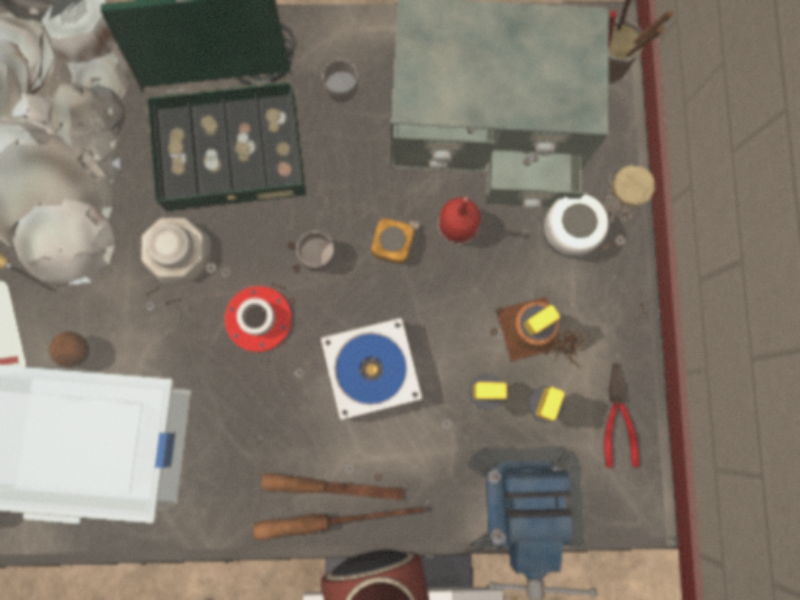

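View pics/s0.png

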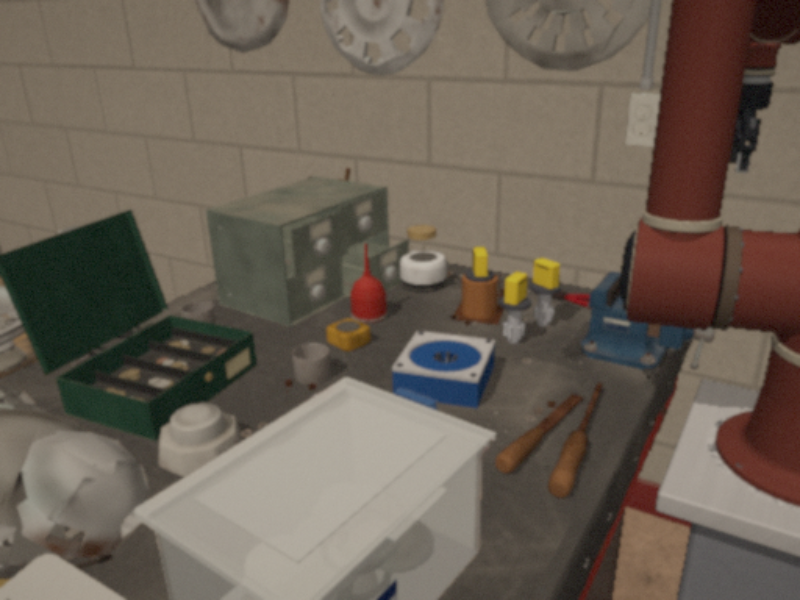

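The top view (800x600 scale) shows the plate at (258,318), the block at (371,368) and the stand with the key at (541,320). Two decoy keys stand at (490,390) and (550,403). The scene view confirms this layout.

```bash
cat >> h.py <<'E'
def ray(im,u,v,z):
    M=np.array(im['cam_to_world']);d=M[:3,:3]@np.array([(u-im['cx'])/im['fx'],(v-im['cy'])/im['fy'],1.])
    o=M[:3,3];return o+d*(z-o[2])/d[2]
def blob(m,near):
    m=cv2.morphologyEx(m.astype(np.uint8),cv2.MORPH_CLOSE,np.ones((3,3)))
    cs,_=cv2.findContours(m,cv2.RETR_EXTERNAL,cv2.CHAIN_APPROX_NONE)
    cs=[c for c in cs if cv2.contourArea(c)>40]
    return min(cs,key=lambda c:np.hypot(*(c.reshape(-1,2).mean(0)-near)))
def plane_pts(im,c,z): return np.array([ray(im,u,v,z) for u,v in c.reshape(-1,2)])[:,:2].astype(np.float32)
E
python3 - <<'E'
from h import *
im=dict(np.load('t0.npz'));f=im['frame'];hsv=cv2.cvtColor(f,cv2.COLOR_RGB2HSV);H,S,V=cv2.split(hsv)
W=world(im);k=.64
red=((H<8)|(H>172))&(S>150)&(V>100)
c=blob(red,np.array([258,318])*k);print('plate flange(z8)',cv2.fitEllipse(plane_pts(im,c,.008)))
blue=(H>100)&(H<125)&(S>120)
c=blob(blue,np.array([371,368])*k);print('recess(z44)',cv2.fitEllipse(plane_pts(im,c,.044)))
wh=(V>150)&(S<60)
c=blob(wh|blue,np.array([371,368])*k);print('block top',cv2.minAreaRect(plane_pts(im,c,.05)))
yel=(H>22)&(H<35)&(S>150)&(V>150)
for n in [(541,320),(490,390),(550,403)]:
    c=blob(yel,np.array(n)*k);print('key',cv2.minAreaRect(plane_pts(im,c,.129)))
    x,y,w,h=cv2.boundingRect(c);print(np.nanpercentile(W[y:y+h,x:x+w,2],[50,80,95]))
# plate collar depth
p=W[190:215,150:175].reshape(-1,3);p=p[p[:,2]>.03];print('collar',p.min(0),p.max(0),len(p))
for n in [(541,325),(315,250),(393,240),(460,220)]:print(n,W[int(n[1]*k),int(n[0]*k)])
w=W.reshape(-1,3);
E
```

```text
plate flange(z8) ((0.5898857712745667, 0.23188969492912292), (0.10592867434024811, 0.10658224672079086), 1.6648118495941162)
recess(z44) ((0.5009804964065552, 0.04537374526262283), (0.10314353555440903, 0.10347703844308853), 12.468706130981445)
block top ((0.5009230375289917, 0.04567905515432358), (0.13579507172107697, 0.1361549347639084), 13.01384162902832)
key ((0.43707412481307983, -0.22184346616268158), (0.02546694688498974, 0.044007714837789536), 68.41463470458984)
[0.12257704 0.12516908 0.12710474]
key ((0.43707412481307983, -0.22184346616268158), (0.02546694688498974, 0.044007714837789536), 68.41463470458984)
[0.12257704 0.12516908 0.12710474]
key ((0.43707412481307983, -0.22184346616268158), (0.02546694688498974, 0.044007714837789536), 68.41463470458984)
[0.12257704 0.12516908 0.12710474]
collar [0.41743915 0.01833408 0.03011444] [0.61817335 0.25981282 1.24599221] 204
(541, 325) [ 0.55418076 -0.21397563  0.12663663]
(315, 250) [ 0.70547353  0.13854016 -0.00076368]
(393, 240) [0.71530872 0.0060571  0.02719833]
(460, 220) [ 0.73429033 -0.10186028  0.07846266]
```

Emit:
send_rows:
  rows:
    - [8.5,[3.95,-4.14,0],0]
    - [8.5,[3.95,-4.14,0],0]
    - [8.5,[3.95,-4.14,0],0]
    - [8.5,[3.95,-4.14,0],0]
    - [8.5,[3.95,-4.14,0],0]
    - [8.5,[3.95,-4.14,0],0]
    - [8.5,[3.95,-4.14,0],0]
    - [8.5,[3.95,-4.14,0],0]
    - [8.5,[3.95,-4.14,0],0]
    - [8.5,[3.95,-4.14,0],0]

```text
t: 1.35
tool_pos: [0.441, -0.0773, 0.2311]
tool_rot: [3.103, 0.489, 0.0]
contact_force: [1.1, -1.8, -0.2]
opening: 0.0852
grip_force: 0.0
```

Emit:
send_rows:
  rows:
    - [8.5,[3.95,-4.14,0],0]
    - [8.5,[3.95,-4.14,0],0]
    - [8.5,[3.95,-4.14,0],0]
    - [8.5,[3.95,-4.14,0],0]
    - [8.5,[3.95,-4.14,0],0]
    - [8.5,[3.95,-4.14,0],0]
    - [8.5,[0,0,0],0]
    - [8.5,[0,0,0],0]

```text
t: 2.35
tool_pos: [0.5894, 0.2299, 0.2305]
tool_rot: [3.103, 0.49, -0.003]
contact_force: [-0.3, 0.1, 0.3]
opening: 0.0848
grip_force: 0.0
```

```bash
cat >> h.py <<'E'
from scipy.spatial.transform import Rotation as Ro
def rel(target):
    o=ctrl.get_obs();R=Ro.from_rotvec(o['tool_rot']).as_matrix()
    return (R.T@(np.array(target)-o['tool_pos'])*100).round(2)
def masks(f):
    H,S,V=cv2.split(cv2.cvtColor(f,cv2.COLOR_RGB2HSV))
    return dict(red=((H<8)|(H>172))&(S>150)&(V>60),blue=(H>100)&(H<125)&(S>120),yel=(H>20)&(H<36)&(S>130)&(V>110),white=(V>130)&(S<60))
E
python3 - <<'E'
from h import *
o=ctrl.get_obs();print(o['t'],o['tool_pos'],o['q'],o['contact_force'],Ro.from_rotvec(o['tool_rot']).as_matrix().round(3))
im=ctrl.get_image('wrist');np.savez('w1.npz',**im);save('w1',im['frame'])
m=masks(im['frame'])['red'];cs,_=cv2.findContours(m.astype(np.uint8),0,1);c=max(cs,key=cv2.contourArea)
print(cv2.contourArea(c),cv2.fitEllipse(plane_pts(im,c,.008)))
print(im['cam_to_world'])
E
```

```text
2.35 [0.58939512 0.22993253 0.2304709 ] [ 2.54576773e-01  7.21580779e-02  1.59396938e+00 -3.91783174e-04
  1.47710632e+00  1.51223404e+00] [-0.28306015  0.08333449  0.30313778] [[ 0.951  0.308 -0.001]
 [ 0.308 -0.951 -0.001]
 [-0.002  0.    -1.   ]]
4890.0 ((0.5911420583724976, 0.23196546733379364), (0.10743925720453262, 0.1075596809387207), 19.508148193359375)
[[ 3.07594114e-01 -9.00845742e-01 -3.06370380e-01  6.66888390e-01]
 [-9.51517570e-01 -2.91071898e-01 -9.94558395e-02  2.55161687e-01]
 [ 4.18561501e-04  3.22108830e-01 -9.46702554e-01  3.73017848e-01]
 [ 0.00000000e+00  0.00000000e+00  0.00000000e+00  1.00000000e+00]]
```

View pics/w1.png

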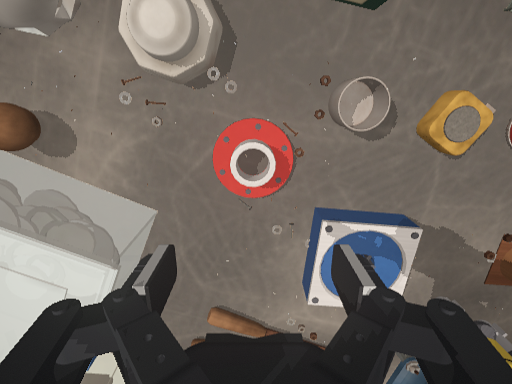

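The wrist view puts the plate ring at (252,160), which agrees with the top view at about (0.5905, 0.232). I'll descend onto the collar and grip it.

Emit:
send_rows:
  rows:
    - [8.5,[0.17,-0.16,5.5],0]
    - [8.5,[0,0,6],0]
    - [8.5,[0,0,5],0]
    - [8.5,[0,0,3.5],0]
    - [8.5,[0,0,1.4],0]
    - [5,[0,0,0],0]
    - [5,[0,0,0],0]
    - [5,[0,0,0],0]
    - [5,[0,0,0],0]
  newtons: 50

```text
t: 3.52
tool_pos: [0.5928, 0.2325, 0.0199]
tool_rot: [-3.103, -0.489, -0.007]
contact_force: [-0.6, -0.5, 7.0]
opening: 0.055
grip_force: 54.1
```

Emit:
send_rows:
  rows:
    - [5,[0,0,-2],0]
    - [5,[0,0,-4],0]
    - [5,[0,0,-4],0]
    - [5,[-0.5,0.5,0],0]
    - [5,[0,0,0],0]
    - [5,[0,0,0],0]

```text
t: 4.28
tool_pos: [0.5861, 0.2254, 0.1148]
tool_rot: [3.103, 0.489, -0.007]
contact_force: [0.1, 0.8, -1.7]
opening: 0.0555
grip_force: 53.8
```

```bash
python3 - <<'E'
from h import *
o=ctrl.get_obs();print(o['t'],o['tool_pos'],o['contact_force'],o['opening'],Ro.from_rotvec(o['tool_rot']).as_matrix().round(3))
for n in ['wrist','top']:
    im=ctrl.get_image(n);np.savez(n+'2.npz',**im);save(n+'2',im['frame'])
    M=masks(im['frame']);W=world(im)
    m=M['blue'].astype(np.uint8)
    for z,nm in((o['tool_pos'][2]-.02+.008,'red'),(.044,'blue')):
        cs,_=cv2.findContours(M[nm].astype(np.uint8),0,1);
        for c in sorted(cs,key=cv2.contourArea)[-2:]: print(n,nm,cv2.contourArea(c),cv2.fitEllipse(plane_pts(im,c,z)))
    # red flange depth plane
    sel=M['red']&(abs(W[...,2]-.1)<.05)&(np.hypot(W[...,0]-o['tool_pos'][0],W[...,1]-o['tool_pos'][1])<.06);p=W[sel]
    if len(p)>50: A=np.c_[p[:,:2]-o['tool_pos'][:2],np.ones(len(p))];print('plane',len(p),np.linalg.lstsq(A,p[:,2],rcond=None)[0])
E
```

```text
4.275 [0.5860938  0.22538402 0.11478964] [ 0.0871569   0.76155916 -1.71215686] 0.055540516158347646 [[ 0.952  0.308 -0.004]
 [ 0.308 -0.952 -0.001]
 [-0.004 -0.    -1.   ]]
wrist red 109.0 ((0.5364446640014648, 0.2409103959798813), (0.006791811902076006, 0.020961042493581772), 152.08132934570312)
wrist red 9128.0 ((0.5959798693656921, 0.2286379039287567), (0.08297662436962128, 0.10123417526483536), 17.46240997314453)
wrist blue 1202.0 ((0.5378376841545105, 0.024974355474114418), (0.024346770718693733, 0.0868629440665245), 156.05441284179688)
wrist blue 2036.0 ((0.5751696228981018, 0.06541509926319122), (0.0233028382062912, 0.1432366818189621), 12.128002166748047)
plane 9148 [-0.01003277 -0.00360032  0.10285462]
top red 171.0 ((0.574877917766571, 0.18473631143569946), (0.0238338652998209, 0.05443929135799408), 78.85004425048828)
top red 418.0 ((0.7283701300621033, -0.09774595499038696), (0.056459419429302216, 0.06012297794222832), 68.83393096923828)
top blue 1330.0 ((0.5004069805145264, 0.04558677598834038), (0.10214730352163315, 0.10317136347293854), 2.4271597862243652)
plane 318 [-0.00322537 -0.0005724   0.10159988]
```

View pics/wrist2.png

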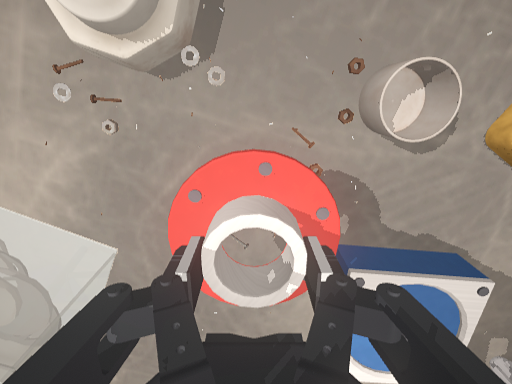

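The plate hangs level in the fingers, with the collar centred near (255,255) between them. Next I need the plate's offset from the TCP.

```bash
cat >> h.py <<'E'
from scipy.optimize import least_squares
def circ(p):
    r=least_squares(lambda s:np.hypot(p[:,0]-s[0],p[:,1]-s[1])-s[2],[*p.mean(0),.05],loss='soft_l1',f_scale=.001);return r.x,np.median(abs(r.fun))
E
python3 - <<'E'
from h import *
im=dict(np.load('wrist2.npz'));o=ctrl.get_obs()
m=masks(im['frame'])['red'];cs,_=cv2.findContours(m.astype(np.uint8),0,1);c=max(cs,key=cv2.contourArea)
q=c.reshape(-1,2);q=q[q[:,1]<235]
print('flange',circ(plane_pts(im,q,.1027)))
W=world(im);z=W[...,2];s=(abs(z-.1325)<.004)&(np.hypot(W[...,0]-.59,W[...,1]-.23)<.045)
u=np.arange(512)[None]+0*z;s&=(u>200)&(u<310)
cs,_=cv2.findContours(s.astype(np.uint8),cv2.RETR_CCOMP,1)
for c in sorted(cs,key=cv2.contourArea)[-2:]: print('collar',len(c),circ(plane_pts(im,c,.1327)))
print(o['tool_pos'])
E
```

```text
flange (array([0.58582215, 0.22540811, 0.05293818]), np.float64(0.000745300292075278))
collar 217 (array([0.5867029 , 0.22572719, 0.02005123]), np.float64(0.00025701817300933724))
collar 334 (array([0.58589051, 0.22526601, 0.02879177]), np.float64(0.0002999469608986078))
[0.58655066 0.22553872 0.11520126]
```

```bash
python3 - <<'E'
from h import *
im=dict(np.load('w1.npz'));W=world(im);f=im['frame']
s=(abs(W[...,2]-.05)<.004)&(np.hypot(W[...,0]-.5,W[...,1]-.045)<.11)&masks(f)['white']
s[:]=cv2.morphologyEx(s.astype(np.uint8),cv2.MORPH_OPEN,np.ones((2,2)))
h=cv2.convexHull(np.argwhere(s)[:,::-1].astype(np.int32));print(cv2.minAreaRect(plane_pts(im,h,.05)))
b=masks(f)['blue']&(abs(W[...,2]-.044)<.004)
cs,_=cv2.findContours(b.astype(np.uint8),0,1);c=max(cs,key=cv2.contourArea).reshape(-1,2)
p=plane_pts(im,c,.044);r=np.hypot(*(p-[.5008,.0455]).T);print(circ(p[r>.045]),len(p),(r>.045).sum())
E
```

```text
((0.5007367730140686, 0.04351301118731499), (0.13349346816539764, 0.13346131145954132), 12.96182918548584)
(array([0.50190407, 0.04219122, 0.05317727]), np.float64(0.0004370119731862687)) 176 117
```

Emit:
send_rows:
  rows:
    - [5,[-2.73,2.89,0],0]
    - [5,[-2.73,2.89,0],0]
    - [5,[-2.73,2.89,0],0]
    - [5,[-2.73,2.89,0],0]
    - [5,[-2.73,2.89,0],0]
    - [5,[0,0,2],0]
    - [5,[0,0,0],0]
    - [5,[0,0,0],0]

```text
t: 5.38
tool_pos: [0.5024, 0.0466, 0.0973]
tool_rot: [-3.103, -0.49, 0.001]
contact_force: [-0.9, 0.2, -2.0]
opening: 0.0556
grip_force: 53.9
```

```bash
python3 - <<'E'
from h import *
im=ctrl.get_image('wrist');np.savez('w3.npz',**im);save('w3',im['frame']);W=world(im);o=ctrl.get_obs();print(o['tool_pos'])
s=(abs(W[...,2]-.05)<.005)&(np.hypot(W[...,0]-.5,W[...,1]-.045)<.11)&masks(im['frame'])['white']
print(s.sum());h=cv2.convexHull(np.argwhere(s)[:,::-1].astype(np.int32));print(cv2.minAreaRect(plane_pts(im,h,.05)))
E
```

```text
[0.50279361 0.04670918 0.09777888]
7189
((0.5015595555305481, 0.04460371658205986), (0.13192561268806458, 0.13197258114814758), 12.933516502380371)
```

View pics/w3.png

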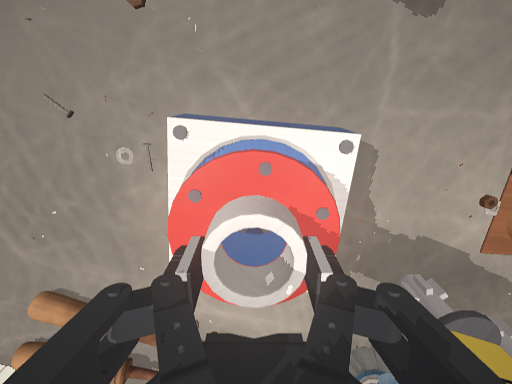

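The block's top outline fits exactly 132 mm, with its centre at (0.5016, 0.0446) and yaw 12.9°. I'll correct by about 2 mm and lower.

Emit:
send_rows:
  rows:
    - [5,[-0.15,0.15,1],0]
    - [5,[0,0,1],0]
    - [5,[0,0,0.6],0]
    - [5,[0,0,0.3],0]
    - [5,[0,0,0.3],0]
    - [5,[0,0,0.2],0]
    - [5,[0,0,0],0]

```text
t: 6.3
tool_pos: [0.5017, 0.0444, 0.0639]
tool_rot: [3.103, 0.489, 0.001]
contact_force: [-2.1, -0.7, 0.7]
opening: 0.0557
grip_force: 54.3
```

Emit:
send_rows:
  rows:
    - [5,[0,0,0.2],0]
    - [5,[0,0,0.2],0]
    - [5,[0,0,0],0]

```text
t: 6.68
tool_pos: [0.5029, 0.0444, 0.0638]
tool_rot: [3.103, 0.49, 0.002]
contact_force: [-11.0, -0.2, 21.6]
opening: 0.0553
grip_force: 56.4
```

Emit:
send_rows:
  rows:
    - [5,[0,0,0.1],0]
    - [5,[0,0,0],0]
    - [5,[0,0,0],0]

```text
t: 7.05
tool_pos: [0.5029, 0.0444, 0.0638]
tool_rot: [3.103, 0.49, 0.001]
contact_force: [-14.7, -1.0, 27.3]
opening: 0.0557
grip_force: 57.1
```

```bash
python3 - <<'E'
from h import *
o=ctrl.get_obs();print(o['tool_pos'],o['contact_force'])
im=ctrl.get_image('wrist');np.savez('w4.npz',**im);W=world(im);r=masks(im['frame'])['red']&(np.hypot(W[...,0]-.5017,W[...,1]-.0445)<.06)
p=W[r];print(len(p),np.linalg.lstsq(np.c_[p[:,:2]-[.5017,.0445],np.ones(len(p))],p[:,2],rcond=None)[0])
E
```

```text
[0.50288084 0.04443692 0.06378608] [-14.72358154  -1.04135545  27.25692461]
9121 [-0.00348249 -0.00048254  0.05205159]
```

Emit:
send_rows:
  rows:
    - [5,[0,0,-0.4],0]
    - [7.5,[0,0,0],0]
    - [8.5,[0,0,0],0]
    - [8.5,[0,0,-0.5],0]
    - [8.5,[0,0,-5],0]
    - [8.5,[0,0,-6],0]
    - [8.5,[-0.65,5.2,-6],0]
    - [8.5,[-0.65,5.2,0],0]
    - [8.5,[-0.65,5.2,0],0]
    - [8.5,[-0.65,5.2,0],0]

```text
t: 8.35
tool_pos: [0.5387, -0.152, 0.2248]
tool_rot: [3.103, 0.489, 0.001]
contact_force: [1.2, -0.4, 0.4]
opening: 0.0849
grip_force: 0.0
```

Emit:
send_rows:
  rows:
    - [8.5,[-0.65,5.2,0],0]
    - [8.5,[0,0,0],0]
    - [8.5,[0,0,0],0]

```text
t: 8.72
tool_pos: [0.5481, -0.2015, 0.2241]
tool_rot: [-3.102, -0.489, 0.001]
contact_force: [0.1, 0.8, -0.4]
opening: 0.0847
grip_force: 0.0
```

```bash
python3 - <<'E'
from h import *
o=ctrl.get_obs();print(o['t'],o['tool_pos'],o['q'])
t=ctrl.get_image('top');W=world(t);r=masks(t['frame'])['red']&(np.hypot(W[...,0]-.5017,W[...,1]-.0445)<.06)
p=W[r];print('plate',len(p),np.linalg.lstsq(np.c_[p[:,:2]-[.5017,.0445],np.ones(len(p))],p[:,2],rcond=None)[0])
im=ctrl.get_image('wrist');np.savez('w5.npz',**im);save('w5',im['frame']);W=world(im)
s=masks(im['frame'])['yel']&(W[...,2]>.122)
cs,_=cv2.findContours(s.astype(np.uint8),0,1)
for c in sorted(cs,key=cv2.contourArea)[-3:]: print(cv2.contourArea(c),cv2.minAreaRect(plane_pts(im,c,.129)),cv2.boundingRect(c))
E
```

```text
8.725 [ 0.54814094 -0.20146294  0.22409175] [-4.79853073e-01 -3.90484957e-02  1.71717329e+00  4.97844506e-04
  1.46437058e+00  7.78401430e-01]
plate 813 [-0.00605662 -0.00119794  0.05056689]
526.0 ((0.46350592374801636, -0.13701263070106506), (0.04439696669578552, 0.024576054885983467), 88.17957305908203) (143, 234, 47, 32)
747.0 ((0.4431609809398651, -0.22522073984146118), (0.023700986057519913, 0.045850969851017), 67.24784851074219) (225, 270, 41, 38)
1203.5 ((0.5666911005973816, -0.21858178079128265), (0.024694044142961502, 0.04508662596344948), 31.254716873168945) (253, 162, 52, 34)
```

View pics/w5.png

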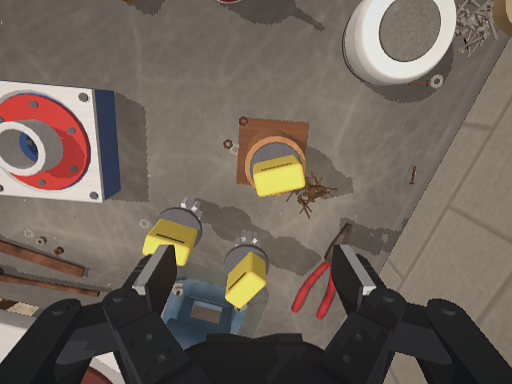

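The stand key's yellow top is at (279,178), around (0.567, -0.219), with its long axis at yaw -58.7°. The decoys at (170,240) and (246,285) are nearer the base. I'll centre over the stand key, align and look again.

Emit:
send_rows:
  rows:
    - [8.5,[1.24,2.2,0],0]
    - [8.5,[0,0,0],9.6]
    - [8.5,[0,0,0],9.6]
    - [8.5,[0,0,0],9.6]
    - [8.5,[0,0,0],9.6]
    - [8.5,[0,0,0],9.6]
    - [8.5,[0,0,0],9.6]
    - [8.5,[0,0,0],9.6]
    - [8.5,[0,0,0],9.4]
    - [8.5,[0,0,0],0]

```text
t: 10.07
tool_pos: [0.5669, -0.2176, 0.2246]
tool_rot: [-2.741, 1.534, -0.0]
contact_force: [0.0, 0.1, 0.0]
opening: 0.085
grip_force: 0.0
```

```bash
cat >> h.py <<'E'
def yaw():
    R=Ro.from_rotvec(ctrl.get_obs()['tool_rot']).as_matrix();return np.degrees(np.arctan2(R[1,0],R[0,0]))
E
python3 - <<'E'
from h import *
o=ctrl.get_obs();print(o['t'],o['tool_pos'],o['q'],yaw())
im=ctrl.get_image('wrist');np.savez('w6.npz',**im);save('w6',im['frame']);W=world(im)
Y=masks(im['frame'])['yel']
for lo in(.122,.125,.127):
    s=Y&(W[...,2]>lo);cs,_=cv2.findContours(s.astype(np.uint8),0,1)
    cs=[c for c in cs if cv2.contourArea(c)>100]
    c=min(cs,key=lambda c:np.hypot(*(plane_pts(im,c,.129).mean(0)-[.5667,-.2186])));print(cv2.contourArea(c),cv2.minAreaRect(plane_pts(im,c,.129)),cv2.boundingRect(c))
    p=W[s];p=p[np.hypot(p[:,0]-.5667,p[:,1]+.2186)<.04];print(np.percentile(p[:,2],[5,50,95]),p[:,:2].mean(0))
E
```

```text
10.075 [ 0.56694436 -0.21762285  0.22455024] [-4.89064531e-01  1.52242169e-02  1.66259361e+00  1.40734697e-04
  1.46362168e+00  2.10211051e+00] -58.46425601199187Traceback (most recent call last):
  File "<stdin>", line 8, in <module>
ValueError: min() iterable argument is empty
```

View pics/w6.png

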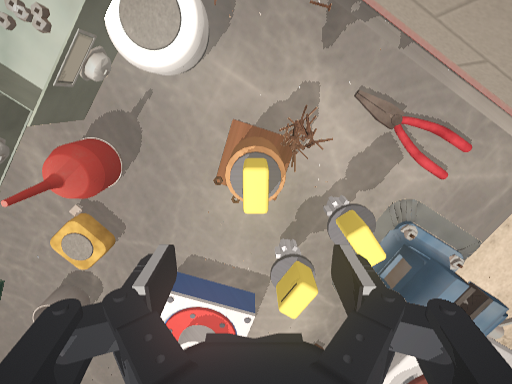

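The key (256,187) is now upright in the image, lined up with the fingers. I'll loosen the depth threshold.

```bash
python3 - <<'E'
from h import *
im=dict(np.load('w6.npz'));W=world(im);f=im['frame']
Y=masks(f)['yel'];Y[:150]=0;Y[225:]=0;Y[:,:235]=0;Y[:,280:]=0
print(np.argwhere(Y).min(0),np.argwhere(Y).max(0),np.percentile(W[Y][:,2],[5,25,50,75,95]))
for v in range(154,222,4): print(v,W[v,256].round(4),f[v,256])
for n,m in(('all',Y),('top',Y&(W[...,2]>np.percentile(W[Y][:,2],95)-.006))):
    c=np.argwhere(m)[:,::-1].astype(np.int32);print(n,len(c),cv2.minAreaRect(plane_pts(im,cv2.convexHull(c),.129)))
E
```

```text
[158 243] [212 268] [0.0943037  0.10902349 0.12484364 0.1268936  0.12850537]
154 [ 0.5778 -0.2424  0.0835] [119 112 106]
158 [ 0.5764 -0.2401  0.0905] [185 161  84]
162 [ 0.5765 -0.2399  0.1084] [199 174  80]
166 [ 0.5766 -0.2399  0.1253] [202 177  82]
170 [ 0.5751 -0.2373  0.1281] [255 253 133]
174 [ 0.5733 -0.2344  0.1289] [255 255 145]
178 [ 0.5713 -0.2312  0.1289] [255 255 145]
182 [ 0.5693 -0.2279  0.1288] [255 255 144]
186 [ 0.5673 -0.2247  0.1287] [255 255 144]
190 [ 0.5655 -0.2217  0.1299] [255 255 144]
194 [ 0.5632 -0.218   0.1286] [255 255 144]
198 [ 0.561  -0.2145  0.128 ] [255 255 144]
202 [ 0.5589 -0.2111  0.1281] [255 255 144]
206 [ 0.557 -0.208  0.129] [255 255 144]
210 [ 0.555  -0.2047  0.1292] [255 255 143]
214 [ 0.5222 -0.1536 -0.0008] [182 167 141]
218 [ 0.5188 -0.1481 -0.0009] [175 163 146]
all 377 ((0.5677362084388733, -0.22472047805786133), (0.022991865873336792, 0.05156822130084038), 30.79657554626465)
top 201 ((0.5674930214881897, -0.22431236505508423), (0.02299186959862709, 0.0506180077791214), 30.796606063842773)
```

```bash
python3 - <<'E'
from h import *
o=ctrl.get_obs();R=Ro.from_rotvec(o['tool_rot']).as_matrix();im=dict(np.load('w6.npz'));M=im['cam_to_world']
print(R.T@(M[:3,3]-o['tool_pos']),(R.T@M[:3,:3]).round(4),im['cx'],im['cy'],im['fx'])
print(rel([.5653,-.2213,.087]))
E
```

```text
[ 0.08205911  0.00124986 -0.14271691] [[-1.200e-03 -9.472e-01 -3.207e-01]
 [ 1.000e+00 -1.000e-03 -8.000e-04]
 [ 4.000e-04 -3.207e-01  9.472e-01]] 253.55651354349263 190.85848682040375 274.1811860380958
[ 0.21  0.32 13.75]
```

Emit:
send_rows:
  rows:
    - [8.5,[0.2,0.23,3],0.7]
    - [8.5,[0,0,4],0]
    - [8.5,[0,0,4],0]
    - [8.5,[0,0,2.5],0]
    - [8.5,[0,0,0],0]
    - [5,[0,0,0],0]
    - [2,[0,0,0],0]
    - [2,[0,0,0],0]
    - [2,[0,0,0],0]
    - [2,[0,0,0],0]
  newtons: 60

```text
t: 11.38
tool_pos: [0.5669, -0.2221, 0.0907]
tool_rot: [-2.729, 1.556, -0.004]
contact_force: [0.6, 0.4, 5.0]
opening: 0.0235
grip_force: 59.6
```

Emit:
send_rows:
  rows:
    - [2,[0,0,-2],0]
    - [2,[0,0,-4],0]
    - [2,[0,0,-4.5],0]
    - [2,[0,0,0],-6.1]
    - [2,[0,0,0],-6.1]
    - [2,[0,0,0],0]
    - [2,[0,0,0],0]

```text
t: 12.25
tool_pos: [0.5656, -0.2218, 0.1942]
tool_rot: [2.878, -1.259, -0.001]
contact_force: [0.6, 0.2, -1.2]
opening: 0.0231
grip_force: 59.8
```

```bash
cat > kl.py <<'E'
from h import *
def look(n):
    o=ctrl.get_obs();R=Ro.from_rotvec(o['tool_rot']).as_matrix();print(o['t'],o['tool_pos'],yaw(),o['contact_force'],o['opening'],o['q'][5],R[:,2].round(4))
    im=ctrl.get_image('wrist');np.savez(n+'.npz',**im);save(n,im['frame']);W=world(im);Y=masks(im['frame'])['yel']
    T=(W-o['tool_pos'])@R  # tool frame
    s=Y&(abs(T[...,0])<.035)&(abs(T[...,1])<.02)&(T[...,2]>-.06)&(T[...,2]<.04)
    p=T[s];print('yel n',len(p),p.min(0),p.max(0)) ;print(np.percentile(p,[2,50,98],axis=0).round(4))
    return im,o,R,T
E
python3 - <<'E'
from kl import *
im,o,R,T=look('w7')
print(rel([.5016,.0446,o['tool_pos'][2]]))
E
```

```text
12.25 [ 0.56564269 -0.22180626  0.19424528] -47.26565772409282 [ 0.64981519  0.20115505 -1.19835163] 0.023060156415379597 1.8997048968194519 [-7.e-04  2.e-04 -1.e+00]
yel n 4322 [-0.02538839 -0.01168765 -0.05483341] [0.02122046 0.01467063 0.00391493]
[[-0.0162 -0.0102 -0.0392]
 [ 0.0152  0.0013 -0.0371]
 [ 0.0204  0.0126 -0.0001]]
[-23.91 -13.38   0.  ]
```

View pics/w7.png

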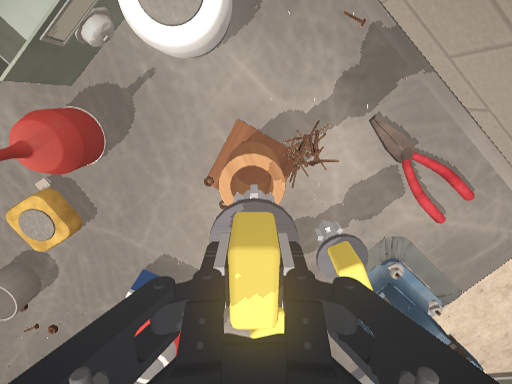

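The key is held with its front face at (253,250), and the stand is empty. I'll check its pitch and centre in the tool frame.

```bash
python3 - <<'E'
from kl import *
im=dict(np.load('w7.npz'));o=ctrl.get_obs();R=Ro.from_rotvec(o['tool_rot']).as_matrix();W=world(im);T=(W-o['tool_pos'])@R
Y=masks(im['frame'])['yel']
s=Y&(T[...,2]>-.032)&(T[...,2]<.004)&(T[...,0]>.012)&(T[...,0]<.03)&(abs(T[...,1])<.011);p=T[s]
print('front',len(p),np.polyfit(p[:,2]+.0145,p[:,0],1))
s=Y&(abs(T[...,2]+.038)<.003)&(abs(T[...,0])<.03)&(abs(T[...,1])<.009);p=T[s];print('top',len(p),np.polyfit(p[:,0],p[:,2],1),p[:,0].min(),p[:,0].max())
c=(abs(T[...,2]-.0095)<.006)&(np.hypot(T[...,0]+.002,T[...,1])<.035)&(T[...,0]>.008)
cs,_=cv2.findContours(c.astype(np.uint8),0,1);q=max(cs,key=cv2.contourArea).reshape(-1,2)
t=T[q[:,1],q[:,0]];t=t[t[:,0]>.012];print('shoulder',len(t),circ(t[:,:2].astype(float)))
E
```

```text
front 1243 [-0.00062477  0.01979298]
top 2067 [ 0.03182073 -0.03826501] -0.025424373128174575 0.02078583126926885
shoulder 134 (array([-0.00896681,  0.00118459,  0.03172562]), np.float64(0.0019045131433252996))
```

Emit:
send_rows:
  rows:
    - [2,[-4.72,-2.68,0],0]
    - [2,[-4.72,-2.68,0],0]
    - [2,[-4.72,-2.68,0],0]
    - [2,[-4.72,-2.68,0],0]
    - [2,[-4.72,-2.68,0],0]
    - [2,[0,0,0],0]
    - [2,[0,0,0],0]

```text
t: 13.18
tool_pos: [0.5039, 0.0421, 0.1945]
tool_rot: [2.879, -1.257, 0.001]
contact_force: [0.3, -0.7, -2.2]
opening: 0.0231
grip_force: 59.9
```

```bash
python3 - <<'E'
from kl import *
im,o,R,T=look('w8');W=world(im)
M=masks(im['frame'])
s=(abs(W[...,2]-.05)<.005)&(np.hypot(W[...,0]-.5,W[...,1]-.045)<.11)&M['white']
h=cv2.convexHull(np.argwhere(s)[:,::-1].astype(np.int32));print('block',s.sum(),cv2.minAreaRect(plane_pts(im,h,.05)))
r=M['red']&(np.hypot(W[...,0]-.5016,W[...,1]-.0446)<.065)
cs,_=cv2.findContours(r.astype(np.uint8),0,1);q=max(cs,key=cv2.contourArea).reshape(-1,2);p=plane_pts(im,q,.052)
d=np.hypot(*(p-[.5016,.0446]).T);print('flange',circ(p[d>.048]),(d>.048).sum())
print(rel([.5036,.0424,.19]))
E
```

```text
13.175 [0.50390545 0.04211413 0.19447776] -47.17449898572093 [ 0.2667364  -0.6621245  -2.22305448] 0.02308655326293934 2.3306732468569793 [ 2.e-04 -6.e-04 -1.e+00]
yel n 5567 [-0.02531424 -0.01091421 -0.04003387] [0.02104377 0.01309831 0.00412787]
[[-0.0222 -0.0099 -0.0392]
 [ 0.0089  0.0013 -0.0376]
 [ 0.0204  0.0122 -0.0009]]
block 4729 ((0.5012767314910889, 0.04400268942117691), (0.13191306591033936, 0.13198837637901306), 12.919946670532227)
flange (array([0.5014253 , 0.0434165 , 0.05349416]), np.float64(0.00025581882118055205)) 214
[-0.09 -0.02  0.44]
```

View pics/w8.png

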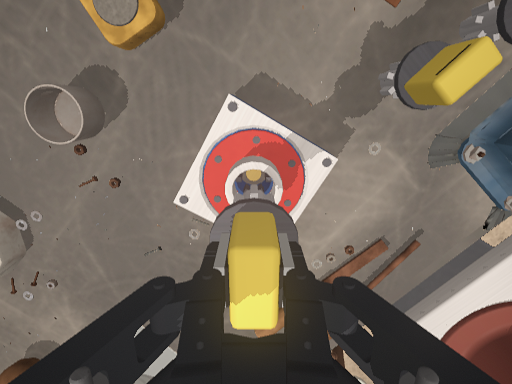

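The block at (255,175) and the plate are seated as before, and the key is centred over the collar to within about 1 mm. I'll lower it.

Emit:
send_rows:
  rows:
    - [2,[-0.04,0,1.5],0]
    - [2,[0,0,1],0]
    - [2,[0,0,1],0]
    - [2,[0,0,1],0]
    - [2,[0,0,1],0]
    - [2,[0,0,0.8],0]
    - [2,[0,0,0.5],0]
    - [2,[0,0,0.0],0]

```text
t: 14.22
tool_pos: [0.5033, 0.0427, 0.126]
tool_rot: [2.879, -1.257, -0.001]
contact_force: [-0.9, -0.2, -2.1]
opening: 0.0234
grip_force: 60.0
```

Emit:
send_rows:
  rows:
    - [2,[0,0,0.3],0]
    - [2,[0,0,0.3],0]
    - [2,[0,0,0.3],0]
    - [2,[0,0,0.3],0]
    - [2,[0,0,0],0]
    - [2,[0,0,0],0]

```text
t: 14.98
tool_pos: [0.5036, 0.0426, 0.1144]
tool_rot: [2.879, -1.257, 0.0]
contact_force: [-0.2, -0.5, -1.5]
opening: 0.0235
grip_force: 60.0
```

It has meshed, with the tip at about 26 mm and no contact force. I'll push it home.

Emit:
send_rows:
  rows:
    - [2,[0,0,0.4],0]
    - [2,[0,0,0.4],0]
    - [2,[0,0,0.3],0]
    - [2,[0,0,0.3],0]
    - [2,[0,0,0.2],0]
    - [2,[0,0,0.1],0]
    - [2,[0,0,0],0]

```text
t: 15.85
tool_pos: [0.5038, 0.0425, 0.0982]
tool_rot: [2.879, -1.257, 0.0]
contact_force: [-3.0, 0.2, 6.8]
opening: 0.0231
grip_force: 61.0
```

Emit:
send_rows:
  rows:
    - [2,[0,0,0.2],0]
    - [2,[0,0,0.2],0]
    - [2,[0,0,0],0]
    - [2,[0,0,0],0]
  newtons: 90

```text
t: 16.35
tool_pos: [0.5044, 0.0425, 0.0977]
tool_rot: [2.879, -1.256, 0.001]
contact_force: [-11.5, -0.2, 23.1]
opening: 0.0231
grip_force: 89.8
```

```bash
python3 - <<'E'
from kl import *
im,o,R,T=look('w9');W=world(im);Y=masks(im['frame'])['yel']
s=Y&(abs(T[...,2]+.038)<.004)&(abs(T[...,0])<.03)&(abs(T[...,1])<.009);p=W[s];A=np.c_[p[:,:2]-[.502,.0446],np.ones(len(p))]
print('keytop',np.linalg.lstsq(A,p[:,2],rcond=None)[0])
s=Y&(T[...,2]>-.032)&(T[...,2]<.0)&(T[...,0]>.012)&(T[...,0]<.03)&(abs(T[...,1])<.011);q=T[s];print('front',np.polyfit(q[:,2]+.0145,q[:,0],1))
r=masks(im['frame'])['red']&(np.hypot(W[...,0]-.5016,W[...,1]-.0446)<.06);p=W[r];print('flange z',len(p),np.median(p[:,2]),np.linalg.lstsq(np.c_[p[:,:2]-[.5017,.0445],np.ones(len(p))],p[:,2],rcond=None)[0])
E
```

```text
16.35 [0.50443419 0.04249645 0.09772792] -47.15669724124706 [-11.47474089  -0.16266414  23.08231155] 0.023079751886153157 2.331266430113567 [ 1.e-04 -6.e-04 -1.e+00]
yel n 5553 [-0.02545815 -0.01065065 -0.04013913] [0.02101275 0.01295342 0.00392183]
[[-0.0221 -0.0098 -0.0392]
 [ 0.0089  0.0013 -0.0377]
 [ 0.0203  0.0121 -0.0006]]
keytop [-0.02733109  0.00890801  0.13583393]
front [-0.00344059  0.01977295]
flange z 7378 0.05194630455619921 [-0.00382038  0.00287138  0.05209184]
```

The key's top is at 135.8 mm, so the tip is at about 10 mm (home). The plate is level and the push is steady, so I'm handing in.

```bash
python3 -c "
from station import ctrl
print(ctrl.finish_job())"
```

```text
the job is handed in; nothing more can be done
None
```

I handed the job in at about 16.4 s of the 48 s. The plate is seated level in the recess, and the key is meshed and still gripped (90 N), pressed home with about 23 N. The hand-in gave no verdict back.

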